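# Turn the topping carousel to the red-lidded tub

## Task

Spin the topping carousel by gently pushing a blue post on its rim with the fingers, either way round, until the tub with the red lid stands at the front, in line with the arrow on the yellow tongue; then take the hand away and leave the carousel at rest. Push only: do not touch or lift any of the tubs, which must stay standing in their places, and leave the steel bowl alone.

Things in the scene. Friction and masses are not known exactly. Their poses are not given: they have to be found in the camera images.
- foot: fixed foot under the carousel: dark steel disc 270 mm diameter, 8 mm thick, on the bench, with a flat yellow tongue 80 mm wide, 8 mm thick, reaching 245 mm from the axis and bearing a black arrow head. The tongue marks the FRONT. Origin: on the carousel's axis at bench height; its -x axis runs along the tongue's middle (the front direction), z up.
- carousel: the turntable: white disc 280 mm diameter, 14 mm thick, top 54 mm above the bench, turning both ways without stops about its vertical axis; brake friction 0.12 N m (about 1 N at the posts) stops it almost at once when a push ends. Red tub on its -x axis. Steel hub, 60 mm diameter, 6 mm high, in the middle. Origin: on the axis at the disc's underside; axes turn with it.
- post (a point): foot of one of six equal upright blue finger posts fixed on the carousel's rim, 14 mm diameter, 40 mm tall, tops 94 mm above the bench, their centres 130 mm from the axis, at 30, 90, 150, 210, 270 and 330 degrees from the carousel's own x axis, counter-clockwise from above (this one at 30). The point: the post's centre on the disc's top.
- seat (a point): the middle of the red tub's place on the carousel, on the disc's top, 75 mm from the axis; it turns with the disc
- red_tub: the tub to bring to the front: a round white topping tub, 42 mm diameter, with a RED lid 46 mm diameter and 12 mm thick; 50 mm tall in all, about 0.12 kg. It stands loose on the carousel, centred 75 mm from its axis. Origin: centre of its underside, z up.
- green_tub: a tub of the same shape and size with a green lid, loose on another of the carousel's four places 75 mm from its axis (90 degrees apart). Leave it alone. Origin: centre of its underside.
- black_tub: a tub of the same shape and size with a black lid, loose on another of the carousel's four places 75 mm from its axis (90 degrees apart). Leave it alone. Origin: centre of its underside.
- white_tub: a tub of the same shape and size with a white lid, loose on another of the carousel's four places 75 mm from its axis (90 degrees apart). Leave it alone. Origin: centre of its underside.
- bowl: steel mixing bowl, 130 mm diameter, 60 mm tall, loose on the bench to the right of the carousel. Leave it alone. Origin: centre of its underside.

How it is judged (in metres and radians):
On the way, in this order (a step that is already met when the one before it is completed fails the run):
1. the fingers push the carousel (contact force between the fingers and carousel above 0.2 N), for 0.04 s.
2. the red-lidded tub stands in front of the arrow and the carousel is at rest (y of red_tub in the frame of foot between -0.012 and 0.012 m and x of red_tub in the frame of foot below -0.05 m and angular speed of carousel below 0.1 rad/s), for 0.2 s.
At the end, for the whole second after the job is handed in: The red-lidded tub is on the front side, its centre within 12 mm sideways of the tongue's middle line and within 12 mm of its seat; the carousel is at rest; all four tubs stand upright on it, 63 to 87 mm from its axis; the bowl is within 20 mm of its start (y of red_tub in the frame of foot between -0.012 and 0.012 m and x of red_tub in the frame of foot below -0.05 m and distance between red_tub and seat below 0.012 m and angular speed of carousel below 0.05 rad/s and angle between each of red_tub, green_tub, black_tub, white_tub's own z axis and vertical below 0.15 rad and z of red_tub in the frame of carousel between 0.008 and 0.02 m and horizontal distance between red_tub and carousel between 0.063 and 0.087 m and z of green_tub in the frame of carousel between 0.008 and 0.02 m and horizontal distance between green_tub and carousel between 0.063 and 0.087 m and z of black_tub in the frame of carousel between 0.008 and 0.02 m and horizontal distance between black_tub and carousel between 0.063 and 0.087 m and z of white_tub in the frame of carousel between 0.008 and 0.02 m and horizontal distance between white_tub and carousel between 0.063 and 0.087 m and distance of bowl from where it was at the start of the episode below 0.02 m); the robot touches nothing.
It fails at once if a tub is touched by the hand or arm (contact force between any of the fingers, the arm and red_tub above 0.5 N or contact force between any of the fingers, the arm and green_tub above 0.5 N or contact force between any of the fingers, the arm and black_tub above 0.5 N or contact force between any of the fingers, the arm and white_tub above 0.5 N).
It fails at once if a tub is lifted or toppled (z of any of red_tub, green_tub, black_tub, white_tub in the frame of carousel above 0.024 m or angle between any of red_tub, green_tub, black_tub, white_tub's own z axis and vertical above 0.35 rad).
It fails at once if the bowl is pushed away by more than 20 mm (distance of bowl from where it was at the start of the episode above 0.02 m).
It fails at once if the carousel is pushed, pressed or pinched with more than 25 N (contact force between the fingers and carousel above 25 N).
It also fails if it takes over 45 s, if anything falls off the work surface, if the arm or the gripper's body presses on something with over 40 N, if the wrist force passes 120 N, or if a joint passes its speed limit or range.

## Robot

A 6-joint arm with a two-finger parallel gripper is mounted at the origin on the work surface. World frame = base frame: x ahead of the robot, y to its left, z up, the work surface at z = 0. Lengths are in mm, angles in degrees, forces in N, time in s.
With the tool pointing down it reaches from about 300 to 850 mm from the base axis. Payload 4.2 kg.
Tool frame: the origin (TCP) lies at the very end of the fingers, on their centre line; the grasp point (between the pads) lies 19 mm behind it; z points along the fingers, y is the line along which they close (so a half turn about z gives the same grasp; the last joint's range is limited). The gripper opens to 91 mm and grips with 3 to 60 N. Pads are 32 mm wide; open, the fingers measure 118 mm over their backs; the gripper's body (76 mm by 178 mm) begins 60 mm behind the grasp point.
Start: joints at [64.973, 18.312, 89.639, -0, 72.044, -1.146], TCP at [232.785, 525.789, 213.976] pointing down, gripper open.
Joint ranges: [-177.97, 177.97], [-48.28, 115.42], [12.27, 149.76], [-77.06, 257.06], [2.81, 150.46], [-146.56, 146.56]. Speed limits (degrees/s): [147.25, 147.25, 180, 180, 180, 180].

## Interface

Orientations are given as [roll, pitch, yaw] about the fixed x, y, z axes, in that order (R = Rz(yaw) Ry(pitch) Rx(roll)).
In Python, from workcell import * gives the robot as it stands.
- The arm moves only by the tool move_arm, never from a script. Its argument "motion" is a list of rows, each a list of 3 entries, a list of its own where there are three numbers: the finger opening in mm, from 0 to 91.2, then the shift along the world's x, y, z in units of 25 mm (1.0 is 25 mm), then the turn, a rotation vector about the world's x, y, z in units of 4 degrees (1.0 is 4 degrees). In form: [[grip, [x, y, z], [ax, ay, az]], ...]. A call has 1 to 20 rows; each row shifts and turns the commanded pose from where the row before left it; what a row does not reach is not made up. A row lasts 1/12 s, in which the tool goes at most 41.7 mm and 7.16 degrees, less where a joint would pass 70% of its speed; a pose out of reach is approached as far as the arm can. A call with a number of a shift or a turn outside -1 to 1 is refused whole. A call with a gripper value outside its range is refused whole. The fingers move at their own pace and stop on an object; "grip_force" is the grip in N (left out, the last holds). Time passes only in rows, so rows that do not move let the fingers close. It gives the time, the measured TCP pose, the force, the opening and the grip force at its end, in the units of the state.
- state(): the state, without advancing time (a new reading comes with each control period).
- grab_frame(name): name is "scene" or "top" or "wrist"; returns the picture (420x560x3 uint8, blue, green, red); there is no depth.
- camera_info(name): a dict with "fx", "fy", "cx", "cy" (pixels), "rvec" (rotation vector, rad) and "tvec" (3), from world to camera coordinates, as OpenCV has them. Camera axes: x right, y down, z forward; pixel columns grow to the right and rows downward; lengths in mm; the calibration is good to about 2 mm. A picture is of the moment at which its call begins: read the wrist's pose just before it. camera_info takes no time and is no camera call; for the wrist camera it gives the pose at the moment of the call.
- job_done(): hands the job in; it is judged then, once.
The state is a dict: "time_s": time; "qpos": joint angles; "qvel": joint speeds; "effort": joint torques, N m; "ee_pos": TCP position; "ee_rot": TCP orientation; "force": force on the tool from outside, world axes, zero at the start; "torque": the same for the moment, N m; "gripper_width": finger opening in mm; "gripper_force": force on a finger pad.
Only numpy, scipy, OpenCV 4.12 (cv2) and the standard library are available. Lean on these libraries where they do the work, as an engineer would, in place of code of your own. Each camera call takes 0.05 s, during which the arm holds its last target. There are 200 camera calls.

## Working session

There is one attempt and no reset: what is moved stays moved. The work goes in short steps, Python scripts to look and compute and a tool call to move; the robot and the scene stay as the last step left them, time stands still between calls to the robot, and variables do not carry over. Pictures are saved under pics/ and viewed, at most 10 in all, crops included, and the job is handed in when it is done.

Besides the shell and the picture viewer there is one more tool, called after "Emit:" as name([rows], argument=value, ...), one row to a line, values as JSON. move_arm: Moves the arm, as the interface text tells. Shifts and turns lie within -1 to 1; 1 stands for 25 mm of shift or 4 degrees of turn. Its arguments: {"type":"object","properties":{"motion":{"type":"array","items":{"type":"array"}},"grip_force":{"type":"number"}},"required":["motion"]}

```bash
mkdir -p pics; ls; python3 - <<'E'
from workcell import *
import cv2
for n in ("top","scene"):
    cv2.imwrite(f"pics/{n}0.png",grab_frame(n)); print(camera_info(n))
s=state();print(s["time_s"],s["ee_pos"],s["ee_rot"])
E
```

```text
pics
{'fx': 429.40847287867064, 'fy': 429.40847287867064, 'cx': 274.2459350180119, 'cy': 202.10939141885063, 'rvec': array([ 2.10274408, -2.12440423,  0.19646534]), 'tvec': array([-76.61319713, 569.25268304, 804.63032701])}
{'fx': 395.7405218413095, 'fy': 395.7405218413095, 'cx': 278.8953765414787, 'cy': 209.473028929513, 'rvec': array([ 1.81220838,  1.28287603, -0.7123989 ]), 'tvec': array([ -96.02089792, -220.39773288, 1231.88527128])}
0.1 [232.60302525 525.37516037 213.21679004] [-1.79911007e+02 -2.14197317e-03  1.56117800e+02]
```

View pics/top0.png

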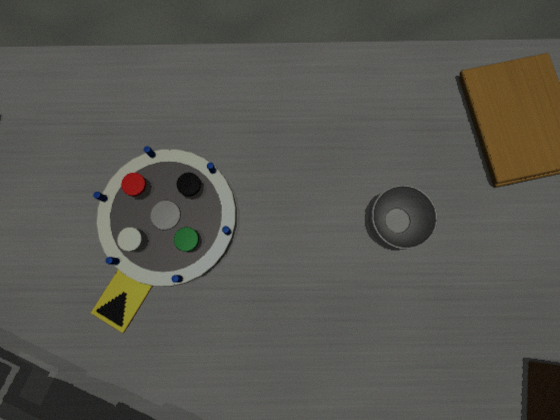

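View pics/scene0.png

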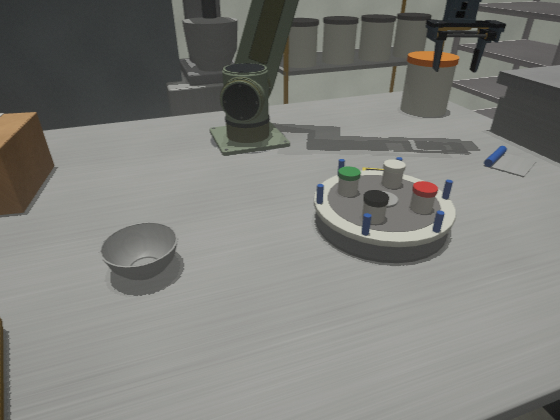

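The top view shows the hub near (165,215), the red lid at (134,184), the arrow near (118,305), and six blue posts on the rim.

```bash
cat > h.py <<'E'
from workcell import *
import cv2, numpy as np
def ray(name,uv,z):
    c=camera_info(name);R=cv2.Rodrigues(np.array(c["rvec"]))[0];t=np.array(c["tvec"])
    d=R.T@np.array([(uv[0]-c["cx"])/c["fx"],(uv[1]-c["cy"])/c["fy"],1]);o=-R.T@t
    return (o+d*(z-o[2])/d[2])
def blobs(m,amin):
    n,_,st,ce=cv2.connectedComponentsWithStats(m.astype(np.uint8))
    return [(ce[i],st[i,4]) for i in range(1,n) if st[i,4]>=amin]
def look(verbose=True):
    im=grab_frame("top");h=cv2.cvtColor(im,cv2.COLOR_BGR2HSV);H,S,V=cv2.split(h)
    roi=np.zeros(H.shape,bool);roi[130:340,70:260]=1
    out={}
    out["red"]=[ray("top",c,104)[:2] for c,a in blobs(roi&((H<8)|(H>172))&(S>150)&(V>80),80)]
    out["green"]=[ray("top",c,104)[:2] for c,a in blobs(roi&(H>50)&(H<85)&(S>100)&(V>50),80)]
    out["posts"]=[ray("top",c,80)[:2] for c,a in blobs(roi&(H>100)&(H<130)&(S>130)&(V>40),12)]
    out["tongue"]=[(c,a) for c,a in blobs(roi&(H>20)&(H<35)&(S>130)&(V>80),80)]
    return im,out
E
python3 - <<'E'
from h import *
im,o=look()
np.set_printoptions(precision=1,suppress=True)
P=np.array(o["posts"]);print(P)
# circle fit
A=np.c_[2*P,np.ones(len(P))];x=np.linalg.lstsq(A,(P**2).sum(1),rcond=None)[0];C=x[:2];print("C",C,"r",np.sqrt(x[2]+C@C))
ang=lambda p:np.degrees(np.arctan2(*(np.array(p)-C)[::-1]))
for p in P: print("post",p,ang(p),np.linalg.norm(p-C))
for k in("red","green"):
    for p in o[k]:print(k,p,ang(p),np.linalg.norm(p-C))
# tongue: min-area rect of yellow
h=cv2.cvtColor(im,cv2.COLOR_BGR2HSV);H,S,V=cv2.split(h)
m=((H>20)&(H<35)&(S>130)&(V>80)).astype(np.uint8);m[:130]=0;m[340:]=0;m[:,260:]=0
pts=np.argwhere(m)[:,::-1].astype(np.float32)
W=np.array([ray("top",p,8)[:2] for p in pts],np.float32)
r=cv2.minAreaRect(W);print("tongue",r);print(cv2.boxPoints(r));c=np.array(r[0]);print("front ang",ang(c),np.linalg.norm(c-C))
E
```

```text
[[674.8 171.1]
 [639.   44.5]
 [582.5 266. ]
 [511.1  11.5]
 [454.8 232.9]
 [419.1 105.7]]
C [546.9 138.7] r 131.9669538513411
post [674.8 171.1] 14.203085873642868 131.955478063941
post [639.   44.5] -45.6474790866995 131.7912896357801
post [582.5 266. ] 74.36039649316348 132.16922571637653
post [511.1  11.5] -105.71543292281831 132.1387908410333
post [454.8 232.9] 134.3647619068669 131.7604376184049
post [419.1 105.7] -165.54206510115137 131.98595396888956
red [598.2 187.2] 43.4117164993451 70.59795519506866
green [491.2  82.7] -134.8694325136063 78.96680395607784
tongue ((380.05645751953125, 231.80947875976562), (79.77291107177734, 105.80032348632812), 59.577545166015625)
[[314.2 224.2]
 [405.5 170.6]
 [445.9 239.4]
 [354.6 293. ]]
front ang 150.83489256471708 191.0694759875741
```

```bash
cat >> h.py <<'E'
def fit(P):
    A=np.c_[2*P,np.ones(len(P))];x=np.linalg.lstsq(A,(P**2).sum(1),rcond=None)[0];return x[:2],np.sqrt(x[2]+x[:2]@x[:2])
E
python3 - <<'E'
from h import *
im,o=look();h=cv2.cvtColor(im,cv2.COLOR_BGR2HSV);H,S,V=cv2.split(h)
np.set_printoptions(precision=1,suppress=True)
m=(H>100)&(H<130)&(S>130)&(V>40);m[:130]=0;m[300:]=0;m[:,260:]=0;m[:,:80]=0
uv=[c for c,a in blobs(m,12)]
for z in(80,86,92):
    P=np.array([ray("top",p,z)[:2] for p in uv]);C,r=fit(P);print(z,C,r,np.degrees(np.arctan2(*(P-C).T[::-1]))%60)
# disc rim: white annulus contour at z=54
m=((S<40)&(V>110)).astype(np.uint8);m[:130]=0;m[300:]=0;m[:,250:]=0
c=max(cv2.findContours(m,cv2.RETR_EXTERNAL,cv2.CHAIN_APPROX_NONE)[0],key=cv2.contourArea)
W=np.array([ray("top",p[0],54)[:2] for p in cv2.convexHull(c)]);print("rim",fit(W))
C=fit(W)[0]
B=np.array([[314.2,224.2],[405.5,170.6],[445.9,239.4],[354.6,293.]])
e=(B[0]+B[3])/2;print("end",e,np.hypot(*(e-C)),"front",np.degrees(np.arctan2(*(e-C)[::-1])))
for k in("red","green"):
  for p in o[k]:print(k,np.hypot(*(p-C)),np.degrees(np.arctan2(*(p-C)[::-1])))
t=np.radians(-2);print("start",C+137*np.array([np.cos(t),np.sin(t)]),state()["qpos"],state()["ee_pos"])
E
```

```text
80 [546.9 138.6] 131.849326010754 [14.3 14.4 14.3 14.2 14.3 14.4]
86 [545.8 137. ] 130.88353442775073 [14.3 14.4 14.3 14.2 14.3 14.4]
92 [544.8 135.3] 129.91774284474937 [14.3 14.4 14.3 14.2 14.3 14.4]
rim (array([545.3, 135.4]), np.float64(138.6456298008068))
end [334.4 258.6] 244.24395823973555 front 149.7146129406765
red 74.05130367091252 44.373908400104014
green 75.58522871634021 -135.75830802951313
start [682.2 130.6] [65.  18.3 89.7  0.  72.  -1.1] [232.6 525.5 213.5]
```

Emit:
move_arm([
  [0,[0.5,-0.44,0],[0,0,-0.44]],
  [0,[1,-0.88,0],[0,0,-0.88]],
  [0,[1,-0.88,0],[0,0,-0.88]],
  [0,[1,-0.88,0],[0,0,-0.88]],
  [0,[1,-0.88,0],[0,0,-0.88]],
  [0,[1,-0.88,0],[0,0,-0.88]],
  [0,[1,-0.88,0],[0,0,-0.88]],
  [0,[1,-0.88,0],[0,0,-0.88]],
  [0,[1,-0.88,0],[0,0,-0.88]],
  [0,[1,-0.88,0],[0,0,-0.88]],
  [0,[1,-0.88,0],[0,0,-0.88]],
  [0,[1,-0.88,0],[0,0,-0.88]],
  [0,[1,-0.88,0],[0,0,-0.88]],
  [0,[1,-0.88,0],[0,0,-0.88]],
  [0,[1,-0.88,0],[0,0,-0.88]],
  [0,[1,-0.88,0],[0,0,-0.88]],
  [0,[1,-0.88,0],[0,0,-0.88]],
  [0,[1,-0.88,0],[0,0,-0.88]],
  [0,[0.5,-0.44,0],[0,0,-0.4]],
  [0,[0,0,0],[0,0,0]],
])

```text
time_s: 1.87
ee_pos: [685.2, 126.6, 212.6]
ee_rot: [180.0, 0.1, 92.7]
force: [-0.3, 0.5, 0.6]
gripper_width: 0.3
gripper_force: 0.0
```

Emit:
move_arm([
  [0,[-0.1,0,-0.5],[0,0,0]],
  [0,[0,0,-1],[0,0,0]],
  [0,[0,0,-1],[0,0,0]],
  [0,[0,0,-1],[0,0,0]],
  [0,[0,0,-1],[0,0,0]],
  [0,[0,0,-1],[0,0,0]],
  [0,[0,0,-0.4],[0,0,0]],
  [0,[0,0,0],[0,0,0]],
])

```text
time_s: 2.53
ee_pos: [677.7, 130.0, 63.4]
ee_rot: [-179.6, 0.0, 93.0]
force: [-0.3, 0.5, 0.3]
gripper_width: 0.1
gripper_force: 0.0
```

```bash
python3 - <<'E'
from h import *
a=grab_frame("top")[100:340,40:320];b=grab_frame("scene")[120:300,280:490]
cv2.imwrite("pics/d.png",np.hstack([cv2.resize(a,(420,360)),cv2.resize(b,(380,360))]))
E
```

```text
(no output)
```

View pics/d.png

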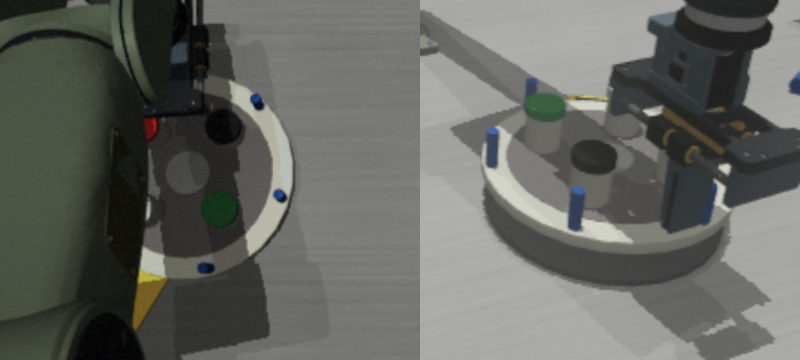

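Emit:
move_arm([
  [0,[0,0.14,0],[0,0,0.2]],
  [0,[0,0.14,0],[0,0,0.2]],
  [0,[0,0.14,0],[0,0,0.2]],
  [0,[-0.01,0.14,0],[0,0,0.2]],
  [0,[-0.02,0.28,0],[0,0,0.75]],
  [0,[-0.04,0.28,0],[0,0,0.75]],
  [0,[-0.05,0.28,0],[0,0,0.75]],
  [0,[-0.07,0.27,0],[0,0,0.75]],
  [0,[-0.08,0.27,0],[0,0,0.75]],
  [0,[-0.1,0.26,0],[0,0,0.75]],
  [0,[-0.11,0.26,0],[0,0,0.75]],
  [0,[-0.12,0.25,0],[0,0,0.75]],
  [0,[-0.14,0.25,0],[0,0,0.75]],
  [0,[-0.15,0.24,0],[0,0,0.75]],
  [0,[-0.16,0.23,0],[0,0,0.75]],
  [0,[-0.17,0.22,0],[0,0,0.75]],
  [0,[-0.18,0.21,0],[0,0,0.75]],
  [0,[-0.2,0.2,0],[0,0,0.75]],
  [0,[-0.21,0.19,0],[0,0,0.75]],
  [0,[-0.22,0.18,0],[0,0,0.75]],
])

```text
time_s: 4.3
ee_pos: [630.2, 241.3, 67.2]
ee_rot: [179.9, 0.1, 144.3]
force: [1.3, 0.6, 0.4]
gripper_width: 0.1
gripper_force: 0.6
```

```bash
cat > chk.py <<'E'
from h import *
np.set_printoptions(precision=1,suppress=True)
C=np.array([545,135.4])
im,o=look()
pol=lambda p:(round(float(np.hypot(*(p-C))),1),round(float(np.degrees(np.arctan2(*(p-C)[::-1]))),1))
for k in("red","green"):print(k,[pol(p) for p in o[k]])
h=cv2.cvtColor(im,cv2.COLOR_BGR2HSV);H,S,V=cv2.split(h)
m=(H>100)&(H<130)&(S>130)&(V>40);m[:130]=0;m[300:]=0;m[:,260:]=0;m[:,:80]=0
print("posts",[pol(ray("top",c,92)[:2]) for c,a in blobs(m,12)])
s=state();print("tcp",pol(s["ee_pos"][:2]),s["ee_pos"],s["ee_rot"],s["force"],s["qpos"],s["time_s"])
E
python3 chk.py
```

```text
red []
green [(75.2, -89.4)]
posts [(129.7, 1.0), (130.0, -59.4), (130.1, -119.1), (130.1, 121.0), (129.8, -179.0)]
tcp (135.6, 51.9) [628.7 242.1  67.1] [179.9  -0.  144.4] [-1.4  0.4  0.9] [ 20.1  33.4  86.8   0.   59.7 -34.4] 4.35
```

Emit:
move_arm([
  [0,[-0.12,0.08,0],[0,0,0.35]],
  [0,[-0.23,0.17,0],[0,0,0.75]],
  [0,[-0.24,0.15,0],[0,0,0.75]],
  [0,[-0.25,0.14,0],[0,0,0.75]],
  [0,[-0.25,0.12,0],[0,0,0.75]],
  [0,[-0.26,0.11,0],[0,0,0.75]],
  [0,[-0.27,0.1,0],[0,0,0.75]],
  [0,[-0.27,0.08,0],[0,0,0.75]],
  [0,[-0.28,0.07,0],[0,0,0.75]],
  [0,[-0.28,0.06,0],[0,0,0.75]],
  [0,[-0.28,0.04,0],[0,0,0.75]],
  [0,[-0.28,0.03,0],[0,0,0.75]],
  [0,[-0.28,0.01,0],[0,0,0.75]],
  [0,[-0.28,0,0],[0,0,0.75]],
  [0,[-0.28,-0.02,0],[0,0,0.75]],
  [0,[-0.28,-0.03,0],[0,0,0.75]],
  [0,[-0.28,-0.05,0],[0,0,0.75]],
  [0,[-0.28,-0.06,0],[0,0,0.75]],
  [0,[-0.14,-0.03,0],[0,0,0.4]],
  [0,[0,0,0],[0,0,0]],
])

```text
time_s: 6.02
ee_pos: [508.2, 264.7, 66.8]
ee_rot: [180.0, -0.0, -161.8]
force: [-0.8, -1.0, 0.9]
gripper_width: 0.5
gripper_force: 0.0
```

```bash
python3 chk.py
```

```text
red [(74.6, 146.8)]
green [(74.6, -34.4)]
posts [(129.6, -4.1), (129.9, 56.1), (129.7, -64.3), (130.0, 116.4), (130.6, -124.1), (129.8, 176.2)]
tcp (134.4, 105.7) [508.7 264.8  66.8] [ 180.     0.  -161.9] [ 0.6  0.7 -0.1] [ 26.3  25.6 101.5   0.   52.9 -81.7] 6.0667
```

Emit:
move_arm([
  [0,[-0.08,-0.02,0],[0,0,0.2]],
  [0,[-0.08,-0.03,0],[0,0,0.25]],
  [0,[-0.08,-0.03,0],[0,0,0.25]],
  [0,[-0.08,-0.03,0],[0,0,0.2]],
  [0,[0,0,0],[0,0,0]],
  [0,[0,0,0],[0,0,0]],
])

```text
time_s: 6.57
ee_pos: [500.4, 261.8, 66.4]
ee_rot: [-180.0, -0.0, -158.3]
force: [-0.6, -0.4, 0.7]
gripper_width: 0.6
gripper_force: 0.0
```

```bash
python3 chk.py
```

```text
red [(75.3, 149.8)]
green [(74.7, -31.0)]
posts [(129.9, -0.7), (129.8, 59.3), (129.8, -60.9), (130.0, 120.0), (130.4, -120.9), (129.9, 179.5)]
tcp (134.0, 109.4) [500.5 261.8  66.4] [-180.    -0.  -158.3] [-0.4 -0.   0.6] [ 26.4  25.  102.6  -0.   52.4 -85.3] 6.6167
```

Red is at 149.8°, against a front direction of 149.7°. I'll back off tangentially with a slight outward move, then rise.

Emit:
move_arm([
  [0,[0.2,0.1,0],[0,0,0]],
  [0,[0.3,0.15,0],[0,0,0]],
  [0,[0,0,0.5],[0,0,0]],
  [0,[0,0,1],[0,0,0]],
  [0,[0,0,1],[0,0,0]],
  [0,[0,0,1],[0,0,0]],
  [0,[0,0,1],[0,0,0]],
  [0,[0,0.5,1],[0,0,0]],
  [0,[-0.5,1,0.5],[0,0,0]],
  [0,[-0.5,1,0],[0,0,0]],
  [0,[-0.5,1,0],[0,0,0]],
  [0,[-0.5,1,0],[0,0,0]],
  [0,[-0.5,1,0],[0,0,0]],
  [0,[-0.5,1,0],[0,0,0]],
  [0,[-0.5,1,0],[0,0,0]],
  [0,[-0.5,1,0],[0,0,0]],
  [0,[-0.2,0.5,0],[0,0,0]],
  [0,[0,0,0],[0,0,0]],
  [0,[0,0,0],[0,0,0]],
  [0,[0,0,0],[0,0,0]],
])

```text
time_s: 8.28
ee_pos: [409.0, 492.4, 216.3]
ee_rot: [-179.9, -0.0, -158.3]
force: [-0.1, -0.7, -0.2]
gripper_width: 0.6
gripper_force: 0.0
```

```bash
python3 chk.py; python3 -c "
from h import *
cv2.imwrite('pics/e.png',grab_frame('top'))"
```

```text
red [(75.1, 149.6)]
green [(74.8, -31.0)]
posts [(129.9, -0.7), (130.0, 59.3), (129.6, -60.9), (129.9, 119.3), (130.2, -120.9), (129.9, 179.5)]
tcp (381.8, 110.8) [409.1 492.2 216.4] [-180.    -0.  -158.3] [ 0.5 -0.5 -0.3] [ 49.3  24.2  80.2  -0.   75.6 -62.4] 8.3333
```

View pics/e.png

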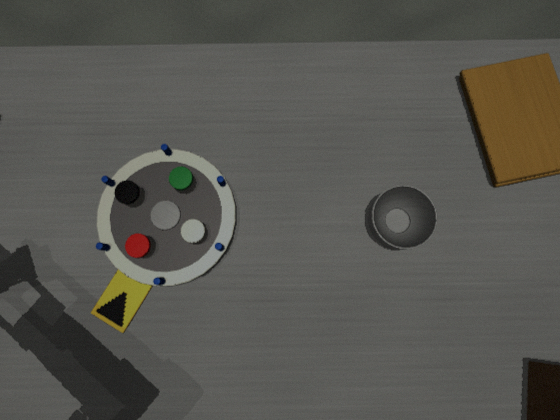

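The red lid at (137,246) lines up with the arrow at (118,305), the tubs are in their places, the bowl at (404,217) hasn't moved, and the hand is clear.

```bash
python3 -c "
from workcell import *
print(job_done())"
```

```text
the job is handed in; nothing more can be done
None
```

The red-lidded tub now stands at the front, about 0.1° off the arrow line by the top camera, with the carousel at rest, the hand clear and the job handed in; no verdict came back.

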